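# Draw a birdhouse batten out from under the box hood

### The arm

A 6-joint arm with a two-finger parallel gripper is mounted at the origin on the work surface. World frame = base frame: x ahead of the robot, y to its left, z up, the work surface at z = 0. Lengths are in m, angles in rad, forces in N, time in s.
With the tool pointing down it reaches from about 0.35 to 0.85 m from the base axis. Payload 8.1 kg.
Tool frame: the origin (TCP) lies midway between the tips of the shut fingers; the grasp point (between the pads) lies 19 mm behind it; z points along the fingers, y is the line along which they close (so a half turn about z gives the same grasp; the last joint's range is limited). The gripper opens to 93 mm and grips with 3 to 60 N. Pads are 15 mm wide; open, the fingers measure 128 mm over their backs; the gripper's body (75 mm by 188 mm) begins 65 mm behind the grasp point.
Start: joints at [-1.266, 0.13, 1.488, -0, 1.523, -0.085], TCP at [0.228, -0.555, 0.219] pointing down, gripper open.
Joint ranges: [-2.96, 2.96], [-0.89, 2.26], [0.02, 2.5], [-1.34, 4.48], [0, 2.73], [-2.66, 2.66]. Speed limits (rad/s): [2.39, 2.39, 2.79, 3.14, 3.14, 3.14].

### API

Orientations are given as a rotation vector (axis times angle).
In Python, from plant import read_state, read_camera, get_calibration, close_job gives the robot as it stands.
- The arm moves only by the shell command python3 -m crank 'ROWS' [FORCE]. ROWS is JSON, a list that holds one entry, the list of rows, each a list of 7 numbers: the gripper's target within -1 to 1 (fully open at 1, half-way at 0, shut at -1), then the shift along the tool's x, y, z as a fraction of full scale, then the turn, a rotation vector about the tool's x, y, z as a fraction of full scale. In form: [[[grip, x, y, z, rx, ry, rz], ...]]. A call has exactly 5 rows; each row is the pose to reach, as a shift and turn from the pose commanded when the call began, along the tool's axes at that moment; what a row does not reach only later rows make up. Full scale, the value 1, is 0.5 m for a shift and 90 degrees for a turn. A row lasts 1/8 s, in which the tool goes at most 62.5 mm and 10.7 degrees, less where a joint would pass 70% of its speed; a pose out of reach is approached as far as the arm can. A call with a number of a shift or a turn outside -1 to 1 is refused whole. A call with a gripper value outside its range is refused whole. The fingers move at their own pace and stop on an object; FORCE is the grip in N (left out, the last holds). Time passes only in rows, so rows that repeat a pose let the fingers close, or fill a call up. It gives the time, the measured TCP pose, the force, the opening and the grip force at its end, in the units of the state.
- read_state(): the state, without advancing time (a new reading comes with each control period).
- read_camera(name): name is "scene" or "top"; returns the picture (384x512x3 uint8, red, green, blue); there is no depth.
- get_calibration(name): a dict with "fx", "fy", "cx", "cy" (pixels), "dist_coeffs" ([k1, k2, p1, p2, k3] as OpenCV has them; the pictures are not rectified), "eye" and "orientation" of the camera in the world. Camera axes: x right, y down, z forward; pixel columns grow to the right and rows downward; lengths in m; the calibration is good to about 2 mm. A picture is of the moment at which its call begins. get_calibration takes no time and is no camera call.
- close_job(): hands the job in; it is judged then, once.
The state is a dict: "t": time; "q": joint angles; "dq": joint speeds; "joint_torque": joint torques, N m; "tool_pos": TCP position; "orientation": TCP orientation; "force": force on the tool from outside, world axes, zero at the start; "wrist_torque": the same for the moment, N m; "opening": finger opening in m; "gripper_force": force on a finger pad.
Only numpy, scipy, OpenCV 4.12 (cv2) and the standard library are available. Lean on these libraries where they do the work, as an engineer would, in place of code of your own. Each camera call takes 0.05 s, during which the arm holds its last target. There are 200 camera calls.

### The job

Fetch the long pine hanging batten out of the grey batten box: wind the box's clear sliding cover fully open by turning the handwheel one full turn clockwise, then tilt the batten and draw it diagonally up through the opening, out from under the fixed green hood. Finish while still holding the batten in the gripper, still in the air with the whole of it higher than the top of the handwheel's black knob and touching nothing else; leave the cover open and the other tools where they lie.

Things in the scene. Friction and masses are not known exactly. Their poses are not given: they have to be found in the camera images.
- box: Fixed grey steel batten box, outer 172 (its x) x 342 (its y) x 68 mm high, walls and floor 6 mm. Origin: centre of the underside, on the counter; z up, long axis y. A fixed green hood (68 to 74 mm high) covers the inside from y = +45 mm to the +y end wall; 62 mm clear under it. With the cover open, the opening runs from the hood's edge to the -y end wall (210 x 160 mm).
- hood_edge (a point): Middle of the green hood's edge, at its underside, 68 mm above the counter (box frame x 0, y +45 mm); axes as the box's.
- wheel (a joint): Handwheel angle, rad: 0 at start (cover shut), grows clockwise as seen from above, about 6.28 (one full turn) = cover fully open, stop at 6.4. It turns against a steady friction of about 0.1 N m (2 to 3 N at the knob) and stays where it is left.
- wheel_axis (a point): Point on the handwheel's upright axis, 98 mm above the counter, at the top of its small hub (11 mm radius). The wheel, aluminium, 116 mm diameter, lies level above the hood, its top face at 94 mm; box frame x -53, y +105 mm.
- knob_center (a point): Centre of the wheel's upright black knob, held for turning: 18 mm diameter, from 95 to 140 mm above the counter (centre 117.5 mm), 45 mm from the wheel's axis. It spins freely on its pin, so the hand need not turn as it goes round. At wheel angle 0 it stands on the box's -x side of the axis.
- cover (a joint): Travel of the clear acrylic cover, m, geared to the wheel (20.7 mm per rad): 0 shut, 0.130 fully open. 5 mm thick, on top of the walls (68 to 73 mm); shut, it covers the 130 mm next to the -y end wall; it slides to box -y and, open, stands out 130 mm beyond that end. A steel rack bar (10 x 5 mm, top at 73 mm) moves with it on the box's -x wall.
- batten: Loose straight pine batten, 280 (its y) x 20 (its x) x 24 mm (high), about 80 g, lying on the box floor roughly along the box's y axis, one end 75 to 115 mm deep under the hood. Origin: middle of its underside; z up, y points to the hooded end.
- batten_center (a point): Centre of the batten, 12 mm above its underside (18 mm above the counter at the start); y axis along it towards the hooded end, x across it, z up.
- batten_hood_end (a point): Centre of the batten's end face that starts under the green hood (140 mm from its centre, +y).
- batten_free_end (a point): Centre of the batten's other end face (140 mm from its centre, -y).
- screwdriver: orange ratchet screwdriver lying on the counter, not to be moved (origin: middle of its underside)
- pusher: steel brad pusher lying on the counter, not to be moved (origin: middle of its underside)
- template: clear acrylic front template lying on the counter, not to be moved (origin: middle of its underside)
- bracket_a: galvanized hanging bracket lying on the counter, not to be moved (origin: middle of its underside)
- bracket_b: galvanized hanging bracket lying on the counter, not to be moved (origin: middle of its underside)

How it is judged:
By the outcome, as a careful person would: the job done as asked, in the order asked, and still so for the second after the job is handed in, while the arm keeps its last pose, push and grip.
It also fails if it takes over 58 s, if anything falls off the work surface, if the arm or the gripper's body presses on something with over 40 N, if the wrist force passes 120 N, or if a joint passes its speed limit or range.

## Working session

There is one attempt and no reset: what is moved stays moved. The work goes in short steps, Python scripts to look and compute and a shell command to move; the robot and the scene stay as the last step left them, time stands still between calls to the robot, and variables do not carry over. Pictures are saved under pics/ and viewed, at most 10 in all, crops included, and the job is handed in when it is done.

```bash
mkdir -p pics; ls
python3 - <<'E'
from plant import *
import cv2
for n in("scene","top"):
    c=get_calibration(n);print(n,c)
    cv2.imwrite(f"pics/{n}0.png",read_camera(n)[:,:,::-1])
print(read_state())
E
```

```text
pics
scene {'fx': 415.78565943061614, 'fy': 415.78565943061614, 'cx': 255.11109030632815, 'cy': 191.31164443795657, 'dist_coeffs': array([-0.02689326,  0.        ,  0.        ,  0.        ,  0.        ]), 'eye': array([1.18032479, 0.52133169, 1.06840233]), 'orientation': array([-1.18385744, -2.39387465,  0.93636586])}
top {'fx': 459.54259033259797, 'fy': 459.54259033259797, 'cx': 253.99973558561572, 'cy': 195.8947288582824, 'dist_coeffs': array([-0.02309042,  0.        ,  0.        ,  0.        ,  0.        ]), 'eye': array([ 0.32016305, -0.03269018,  1.52052737]), 'orientation': array([-2.13197677,  2.18795457, -0.13506032])}
{'t': 0.1, 'q': array([-1.26642995e+00,  1.31068348e-01,  1.48919630e+00, -1.70570317e-05,
        1.52302989e+00, -8.54217262e-02]), 'dq': array([-0.0002284 , -0.00124199, -0.00385209, -0.00094203, -0.0004991 ,
       -0.00142248]), 'joint_torque': array([ 8.43794023e-04, -5.61340857e+01, -4.93094230e+01,  7.69077614e-02,
        2.91172072e-02, -6.30232421e-05]), 'tool_pos': array([ 0.22783672, -0.55447896,  0.21768846]), 'orientation': array([-3.08045851e+00, -6.08082994e-01,  3.18500298e-04]), 'force': array([ 0.36672368, -0.06248555,  0.37424865]), 'wrist_torque': array([ 0.00010397, -0.02567004, -0.01632831]), 'gripper_force': 0.0, 'opening': 0.09282216606792851}
```

View pics/top0.png

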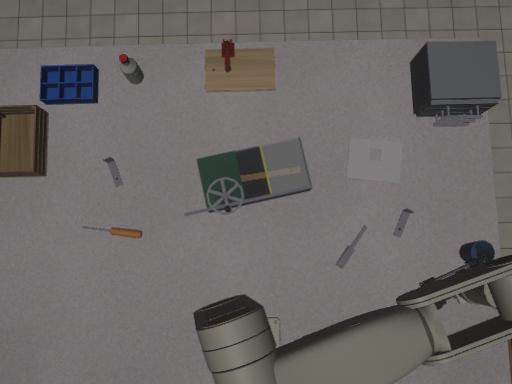

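View pics/scene0.png

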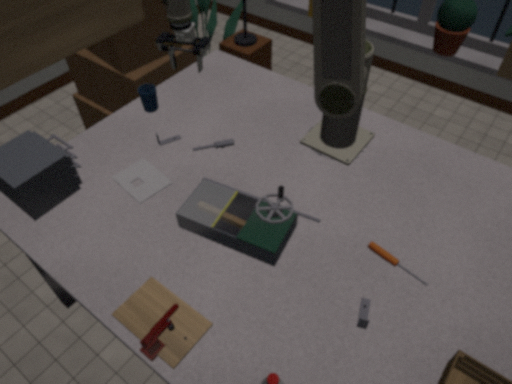

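The top view shows the box at about (255,172) with the hood on the left (+y), the wheel at (225,195) and the knob at (227,209). I'll enlarge that part.

```bash
cat > h.py <<'E'
import numpy as np, cv2
from scipy.spatial.transform import Rotation as R
from plant import *
def ray(n,uv):
    c=get_calibration(n);K=np.array([[c["fx"],0,c["cx"]],[0,c["fy"],c["cy"]],[0,0,1]])
    p=cv2.undistortPoints(np.array(uv,float).reshape(-1,1,2),K,c["dist_coeffs"])[:,0]
    return c["eye"],R.from_rotvec(c["orientation"]).apply(np.c_[p,np.ones(len(p))])
def onz(n,uv,z):
    e,d=ray(n,uv);return e+d*((np.asarray(z)-e[2])/d[:,2])[:,None]
def proj(n,P):
    c=get_calibration(n);K=np.array([[c["fx"],0,c["cx"]],[0,c["fy"],c["cy"]],[0,0,1]])
    Ri=R.from_rotvec(c["orientation"]).inv()
    return cv2.projectPoints(Ri.apply(np.atleast_2d(P)-c["eye"]),np.zeros(3),np.zeros(3),K,c["dist_coeffs"])[0][:,0]
def crop(n,u0,u1,v0,v1,s,f):
    im=read_camera(n)[v0:v1,u0:u1,::-1]
    cv2.imwrite(f,cv2.resize(im,None,fx=s,fy=s,interpolation=cv2.INTER_CUBIC))
E
python3 -c "
from h import *
crop('top',180,320,130,225,5.7,'pics/c1.png')"
```

```text
(no output)
```

View pics/c1.png

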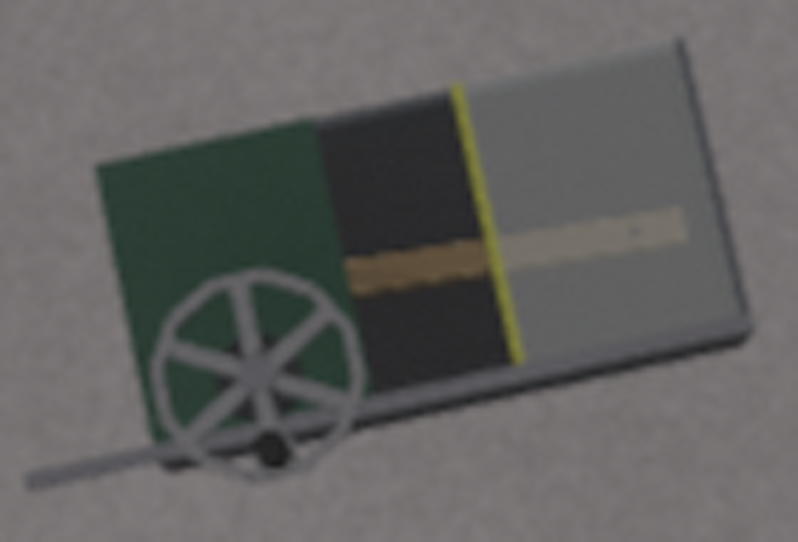

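The crop shows, in crop pixels: hood corner (96,165), hood edge from (314,120), far cover corners (680,40) and (748,325), wheel hub (257,375), knob (273,450), and the batten centreline from (345,277) to its free end at (685,225).

```bash
cat >> h.py <<'E'
def cp(uv): return np.array(uv,float)/5.7-0.41+[180,130]
E
python3 - <<'E'
from h import *
px=cp([(96,165),(314,120),(683,40),(748,327),(257,375),(273,450)])
z=[.074,.074,.07,.07,.095,.14]
B=np.array([(86,171),(86,45),(86,-171),(-86,-171),(-53,105),(-98,105)])/1e3
W=onz('top',px,z)[:,:2]
a=B-B.mean(0);b=W-W.mean(0)
th=np.arctan2((a[:,0]*b[:,1]-a[:,1]*b[:,0]).sum(),(a*b).sum())
M=np.array([[np.cos(th),-np.sin(th)],[np.sin(th),np.cos(th)]]);t=W.mean(0)-M@B.mean(0)
print(W,"\nth",np.degrees(th),"t",t,"\nres mm",(W-(B@M.T+t))*1e3)
for n,p in dict(knob=(-.098,.105),axis=(-.053,.105),hood=(0,.045)).items(): print(n,M@p+t)
Bt=onz('top',cp([(345,277),(685,225)]),[.03,.03])[:,:2];d=Bt[0]-Bt[1];d/=np.linalg.norm(d)
print("batten",Bt,"yaw of y axis",np.degrees(np.arctan2(-d[0],d[1])),"centre",Bt[1]+.14*d,"hoodend",Bt[1]+.28*d)
print("boxframe",(Bt-t)@M,(Bt[1]+.28*d-t)@M)
s=read_state();print(R.from_rotvec(s['orientation']).as_matrix().round(4))
E
```

```text
[[ 0.62223701  0.14155557]
 [ 0.64484645  0.01850992]
 [ 0.68669765 -0.19153877]
 [ 0.52144673 -0.22161653]
 [ 0.49835227  0.05198142]
 [ 0.45252427  0.04157597]] 
th 11.213882421487112 t [ 0.57030683 -0.0410021 ] 
res mm [[ 0.82680325 -1.90220618]
 [-1.06723358 -1.35343939]
 [-1.22198221  0.4740211 ]
 [ 2.2432769   3.84544707]
 [ 0.45313704  0.29519219]
 [-1.2340014  -1.35901479]]
knob [0.45375827 0.04293499]
axis [0.49789914 0.05168623]
hood [0.56155559 0.00313876]
batten [[ 0.56203667  0.00413426]
 [ 0.58739436 -0.19286832]] yaw of y axis 7.334641709925624 centre [ 0.56952136 -0.05401388] hoodend [0.55164836 0.08484056]
boxframe [[ 0.0006655   0.04588293]
 [-0.01277243 -0.15228985]] [0.00617063 0.12706863]
[[ 9.25e-01  3.80e-01 -4.00e-04]
 [ 3.80e-01 -9.25e-01  1.30e-03]
 [ 1.00e-04 -1.40e-03 -1.00e+00]]
```

```bash
cat >> h.py <<'E'
def to(pos,Rt,p0=None,R0=None):
    "shift (/0.5 m) and turn (/90deg) in tool axes from measured (or given) pose"
    s=read_state();p0=s['tool_pos'] if p0 is None else p0
    R0=R.from_rotvec(s['orientation']) if R0 is None else R0
    return np.r_[R0.inv().apply(np.array(pos)-p0)/.5,(R0.inv()*Rt).as_rotvec()/(np.pi/2)].round(4)
def down(a):
    c,s=np.cos(np.radians(a)),np.sin(np.radians(a))
    return R.from_matrix(np.array([[-s,c,0],[c,s,0],[0,0,-1]]))
E
python3 - <<'E'
from h import *
s=read_state();p=s['tool_pos'];A=R.from_rotvec(s['orientation']);g=np.array([.4537,.0425,.20]);G=down(7.3)
w=(A.inv()*G).as_rotvec()
for i in range(3):
    a=A*R.from_rotvec(w*i/3);b=A*R.from_rotvec(w*(i+1)/3)
    print(to(p+(g-p)*(i+1)/3,b,p+(g-p)*i/3,a))
E
```

```text
[ 2.905e-01 -3.110e-01  1.240e-02 -2.000e-04 -2.000e-04 -2.776e-01]
[ 3.947e-01 -1.591e-01  1.220e-02 -2.000e-04 -2.000e-04 -2.776e-01]
[ 4.250e-01  2.250e-02  1.200e-02 -2.000e-04 -2.000e-04 -2.776e-01]
```

```bash
python3 -m crank '[[[0,0.058,-0.062,0.002,0,0,-0.055],[0,0.116,-0.124,0.005,0,0,-0.11],[0,0.174,-0.186,0.007,0,0,-0.166],[0,0.232,-0.249,0.01,0,0,-0.222],[0,0.29,-0.311,0.012,0,0,-0.278]]]' 40
python3 -m crank '[[[0,0.079,-0.032,0.002,0,0,-0.055],[0,0.158,-0.064,0.005,0,0,-0.11],[0,0.237,-0.095,0.007,0,0,-0.166],[0,0.316,-0.127,0.01,0,0,-0.222],[0,0.395,-0.159,0.012,0,0,-0.278]]]'
python3 -m crank '[[[0,0.085,0.004,0.002,0,0,-0.055],[0,0.17,0.009,0.005,0,0,-0.11],[0,0.255,0.013,0.007,0,0,-0.166],[0,0.34,0.018,0.01,0,0,-0.222],[0,0.425,0.022,0.012,0,0,-0.278]]]'
python3 -c "
from h import *
print(to([.4537,.0425,.108],down(7.3)))
crop('top',180,320,130,225,5.7,'pics/c2.png')"
```

```text
t: 0.78
tool_pos: [0.3032, -0.3546, 0.2123]
orientation: [-2.875, -1.265, -0.0]
force: [0.0, -0.3, 1.1]
opening: 0.0486
gripper_force: 0.0
t: 1.4
tool_pos: [0.3785, -0.1555, 0.2065]
orientation: [2.533, 1.858, 0.0]
force: [0.4, -0.8, -0.2]
opening: 0.0464
gripper_force: 0.0
t: 2.02
tool_pos: [0.4534, 0.0437, 0.2004]
orientation: [2.07, 2.363, -0.0]
force: [0.2, -0.1, 0.1]
opening: 0.0467
gripper_force: 0.0
[-2.400e-03  3.000e-04  1.849e-01 -1.000e-04  1.000e-04  3.000e-03]
```

```bash
python3 -m crank '[[[0,0,0,0.06,0,0,0],[0,-0.002,0,0.12,0,0,0],[0,-0.002,0,0.185,0,0,0.003],[-0.3,-0.002,0,0.185,0,0,0.003],[-0.55,-0.002,0,0.185,0,0,0.003]]]' 25
python3 -m crank '[[[-1,0,0,0,0,0,0],[-1,0,0,0,0,0,0],[-1,0,0,0,0,0,0],[-1,0,0,0,0,0,0],[-1,0,0,0,0,0,0]]]'
python3 - <<'E'
from h import *
s=read_state();print(s['force'],s['opening'],s['gripper_force'])
G=R.from_rotvec(s['orientation']);k=s['tool_pos'][:2];ax=np.array([.4979,.0517]);print(k,np.hypot(*(k-ax)))
th=np.radians(11.2);r=-.045*np.array([np.cos(th),np.sin(th)])
def off(a):
    c,s_=np.cos(-a),np.sin(-a);return np.array([c*r[0]-s_*r[1],s_*r[0]+c*r[1],0])
for j in range(5):
  o=off(np.radians(j*75)); print([list((G.inv().apply(off(np.radians(j*75+15*i))-o)/.5).round(3)[:2]) for i in range(1,6)])
E
```

```text
t: 2.7
tool_pos: [0.4538, 0.0412, 0.1093]
orientation: [2.079, 2.355, 0.001]
force: [0.4, 0.0, 0.5]
opening: 0.0313
gripper_force: 0.0
t: 3.32
tool_pos: [0.4542, 0.0412, 0.1098]
orientation: [2.078, 2.354, 0.002]
force: [-2.8, -1.4, 6.5]
opening: 0.0179
gripper_force: 25.0
[-2.77057471 -1.4252091   6.54848805] 0.01791809455223911 25.00226765871048
[0.45419516 0.04119612] 0.04494935710166118
[[np.float64(0.023), np.float64(0.001)], [np.float64(0.046), np.float64(0.009)], [np.float64(0.065), np.float64(0.022)], [np.float64(0.081), np.float64(0.039)], [np.float64(0.091), np.float64(0.06)]]
[[np.float64(0.005), np.float64(0.023)], [np.float64(0.003), np.float64(0.046)], [np.float64(-0.004), np.float64(0.069)], [np.float64(-0.017), np.float64(0.088)], [np.float64(-0.035), np.float64(0.104)]]
[[np.float64(-0.021), np.float64(0.011)], [np.float64(-0.044), np.float64(0.015)], [np.float64(-0.067), np.float64(0.014)], [np.float64(-0.09), np.float64(0.006)], [np.float64(-0.109), np.float64(-0.007)]]
[[np.float64(-0.016), np.float64(-0.018)], [np.float64(-0.026), np.float64(-0.039)], [np.float64(-0.031), np.float64(-0.062)], [np.float64(-0.029), np.float64(-0.085)], [np.float64(-0.022), np.float64(-0.107)]]
[[np.float64(0.013), np.float64(-0.02)], [np.float64(0.031), np.float64(-0.035)], [np.float64(0.052), np.float64(-0.046)], [np.float64(0.075), np.float64(-0.05)], [np.float64(0.098), np.float64(-0.049)]]
```

View pics/c2.png

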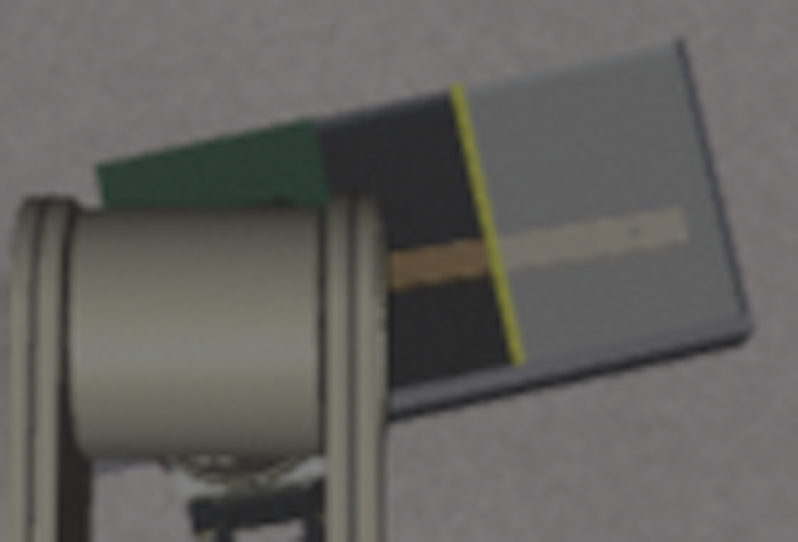

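The picture shows the arm over the wheel with the cover still shut (yellow edge at (485,225)). The 17.9 mm opening means the knob is held. Next I'll turn it a quarter at a time.

```bash
python3 -m crank '[[[-1,0.023,0.001,0,0,0,0],[-1,0.046,0.009,0,0,0,0],[-1,0.065,0.022,0,0,0,0],[-1,0.081,0.039,0,0,0,0],[-1,0.091,0.06,0,0,0,0]]]'
python3 -m crank '[[[-1,0.005,0.023,0,0,0,0],[-1,0.003,0.046,0,0,0,0],[-1,-0.004,0.069,0,0,0,0],[-1,-0.017,0.088,0,0,0,0],[-1,-0.035,0.104,0,0,0,0]]]'
```

```text
t: 3.95
tool_pos: [0.4786, 0.0904, 0.1098]
orientation: [2.078, 2.354, 0.002]
force: [-0.5, -4.4, 6.0]
opening: 0.0171
gripper_force: 25.0
t: 4.58
tool_pos: [0.5322, 0.0797, 0.1098]
orientation: [2.078, 2.355, 0.002]
force: [-6.1, -1.8, 7.1]
opening: 0.0173
gripper_force: 25.0
```

```bash
python3 -m crank '[[[-1,-0.021,0.011,0,0,0,0],[-1,-0.044,0.015,0,0,0,0],[-1,-0.067,0.014,0,0,0,0],[-1,-0.09,0.006,0,0,0,0],[-1,-0.109,-0.007,0,0,0,0]]]'
python3 -m crank '[[[-1,-0.016,-0.018,0,0,0,0],[-1,-0.026,-0.039,0,0,0,0],[-1,-0.031,-0.062,0,0,0,0],[-1,-0.029,-0.085,0,0,0,0],[-1,-0.022,-0.107,0,0,0,0]]]'
python3 -m crank '[[[-1,0.013,-0.02,0,0,0,0],[-1,0.031,-0.035,0,0,0,0],[-1,0.052,-0.046,0,0,0,0],[-1,0.075,-0.05,0,0,0,0],[-1,0.079,-0.05,0,0,0,0]]]'
python3 - <<'E'
from h import *
s=read_state();d=s['tool_pos'][:2]-[.4979,.0517];print(s['opening'],s['force'],np.hypot(*d),np.degrees(np.arctan2(d[1],d[0]))+180-11.2)
crop('top',180,320,130,225,5.7,'pics/c3.png')
E
```

```text
t: 5.2
tool_pos: [0.5359, 0.0249, 0.1098]
orientation: [2.078, 2.354, 0.004]
force: [-1.3, 3.8, 5.7]
opening: 0.0175
gripper_force: 25.0
t: 5.82
tool_pos: [0.4842, 0.0069, 0.1098]
orientation: [2.077, 2.352, 0.004]
force: [3.8, 3.3, 5.7]
opening: 0.0176
gripper_force: 25.0
t: 6.45
tool_pos: [0.4538, 0.0431, 0.1097]
orientation: [2.077, 2.354, 0.001]
force: [-2.1, -3.3, 10.4]
opening: 0.0176
gripper_force: 25.0
0.01755443410629524 [-2.06653543 -3.33130803 10.37456524] 0.04490810768759252 -0.1909951901717868
```

View pics/c3.png

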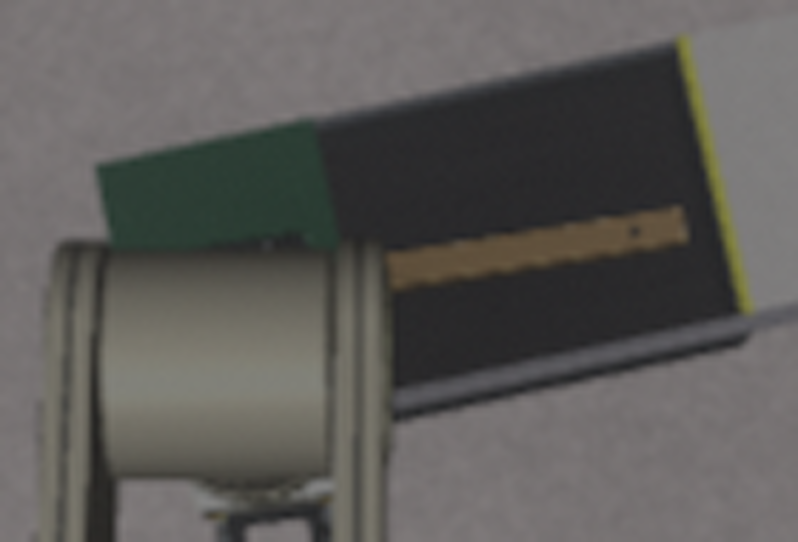

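The cover is open: its yellow edge lies at the end wall, (684,40) to (748,312). I'll nudge it 2–3° more, release and rise.

```bash
python3 -m crank '[[[-1,0.002,0,0,0,0,0],[-1,0.005,0,0,0,0,0],[-1,0.005,0,0,0,0,0],[-0.3,0.005,0,0,0,0,0],[0,0.005,0,0,0,0,0]]]'
python3 -m crank '[[[0,0,0,0,0,0,0],[0,0,0,-0.04,0,0,0],[0,0,0,-0.1,0,0,0],[0,0,0,-0.16,0,0,0],[0,0,0,-0.2,0,0,0]]]'
python3 - <<'E'
from h import *
g=np.array([.5695,-.054]);d=np.array([-np.sin(np.radians(7.3)),np.cos(np.radians(7.3))])
q=g-.027*d;print(q,to([*q,.20],down(7.3)))
E
```

```text
t: 7.12
tool_pos: [0.4523, 0.0457, 0.1078]
orientation: [-2.079, -2.355, 0.001]
force: [-1.2, -0.8, -0.2]
opening: 0.0328
gripper_force: 0.0
t: 7.75
tool_pos: [0.4531, 0.0457, 0.2095]
orientation: [2.079, 2.355, 0.001]
force: [0.3, 0.7, 0.2]
opening: 0.0464
gripper_force: 0.0
[ 0.57293074 -0.08078115] [-2.808e-01  2.065e-01  1.920e-02  6.000e-04  1.000e-04 -1.900e-03]
```

```bash
python3 -m crank '[[[0,-0.06,0.04,0.004,0,0,0],[0,-0.12,0.09,0.008,0,0,0],[0,-0.18,0.135,0.012,0,0,0],[0,-0.24,0.18,0.016,0,0,0],[0,-0.281,0.206,0.019,0,0,-0.002]]]'
python3 - <<'E'
from h import *
print(to([.5729,-.0808,.010],down(7.3)))
a=cv2.resize(read_camera('scene')[150:270,150:340,::-1],None,fx=4.2,fy=4.2,interpolation=cv2.INTER_CUBIC)
cv2.imwrite('pics/s2.png',a)
E
```

```text
t: 8.38
tool_pos: [0.573, -0.0821, 0.1978]
orientation: [-2.076, -2.357, 0.001]
force: [-0.3, 0.5, 0.5]
opening: 0.0467
gripper_force: 0.0
[ 2.500e-03  6.000e-04  3.757e-01 -7.000e-04 -1.000e-04 -3.000e-04]
```

View pics/s2.png

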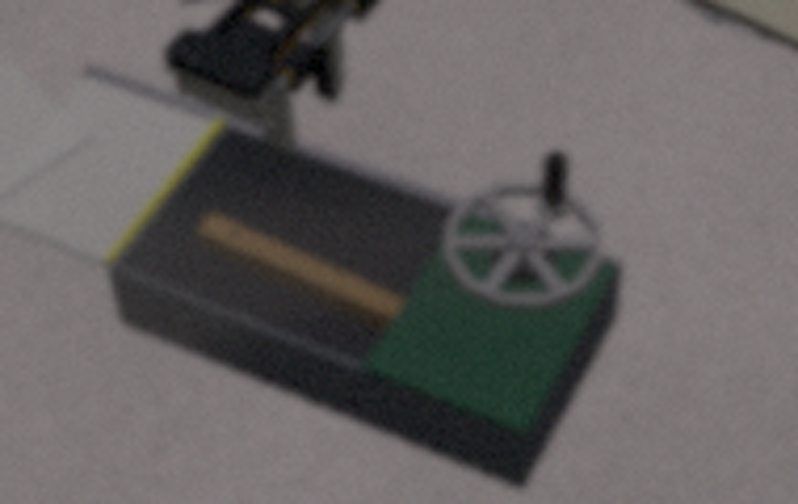

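The scene view shows the cover wound fully out (yellow edge (222,122)–(110,258) at the end wall), the knob back on the robot side at (556,180), and the batten running from (205,225) to under the hood at (400,310). Now I'll descend and grip.

```bash
python3 -m crank '[[[0,0.002,0,0.09,0,0,0],[0,0.002,0,0.18,0,0,0],[0,0.002,0,0.26,0,0,0],[0,0.002,0,0.33,0,0,0],[0,0.002,0,0.355,0,0,0]]]' 50
python3 -m crank '[[[0,0,0,0.02,0,0,0],[-0.4,0,0,0.02,0,0,0],[-1,0,0,0.02,0,0,0],[-1,0,0,0.02,0,0,0],[-1,0,0,0.02,0,0,0]]]' 50
python3 -m crank '[[[-1,0,0,0,0,0,0],[-1,0,0,0,0,0,0],[-1,0,0,-0.003,0,0,0],[-1,0,0,-0.006,0,0,0],[-1,0,0,-0.006,0,0,0]]]'
```

```text
t: 9.05
tool_pos: [0.5699, -0.0791, 0.0183]
orientation: [-2.072, -2.355, 0.004]
force: [-0.5, -0.1, -0.8]
opening: 0.0464
gripper_force: 0.0
t: 9.68
tool_pos: [0.5732, -0.0801, 0.0123]
orientation: [2.074, 2.357, 0.001]
force: [-1.0, 0.4, 5.6]
opening: 0.0194
gripper_force: 50.0
t: 10.3
tool_pos: [0.5721, -0.0799, 0.014]
orientation: [-2.075, -2.358, 0.0]
force: [0.3, -0.4, -0.8]
opening: 0.0194
gripper_force: 50.0
```

```bash
python3 -m crank '[[[-1,0,0,-0.018,0,-0.0356,0],[-1,0.002,0,-0.037,0,-0.071,0],[-1,0.005,0,-0.055,0,-0.107,0],[-1,0.008,0,-0.074,0,-0.142,0],[-1,0.013,0,-0.092,0,-0.178,0]]]'
python3 -m crank '[[[-1,0,0,0,0,0,0],[-1,-0.02,0,0,0,0,0],[-1,-0.04,0,0,0,0,0],[-1,-0.06,0,0,0,0,0],[-1,-0.06,0,0,0,0,0]]]'
python3 - <<'E'
from h import *
s=read_state();print(R.from_rotvec(s['orientation']).as_matrix().round(3))
a=cv2.resize(read_camera('scene')[130:270,140:330,::-1],None,fx=4.2,fy=4.2,interpolation=cv2.INTER_CUBIC)
cv2.imwrite('pics/s3.png',a)
E
```

```text
t: 10.92
tool_pos: [0.5714, -0.0734, 0.0604]
orientation: [1.928, 2.19, -0.273]
force: [1.1, -0.1, -0.8]
opening: 0.0193
gripper_force: 50.0
t: 11.55
tool_pos: [0.5753, -0.1035, 0.0688]
orientation: [1.931, 2.189, -0.271]
force: [0.0, 0.8, -2.4]
opening: 0.0198
gripper_force: 50.0
[[-0.12   0.992  0.035]
 [ 0.954  0.125 -0.274]
 [-0.276  0.001 -0.961]]
```

View pics/s3.png

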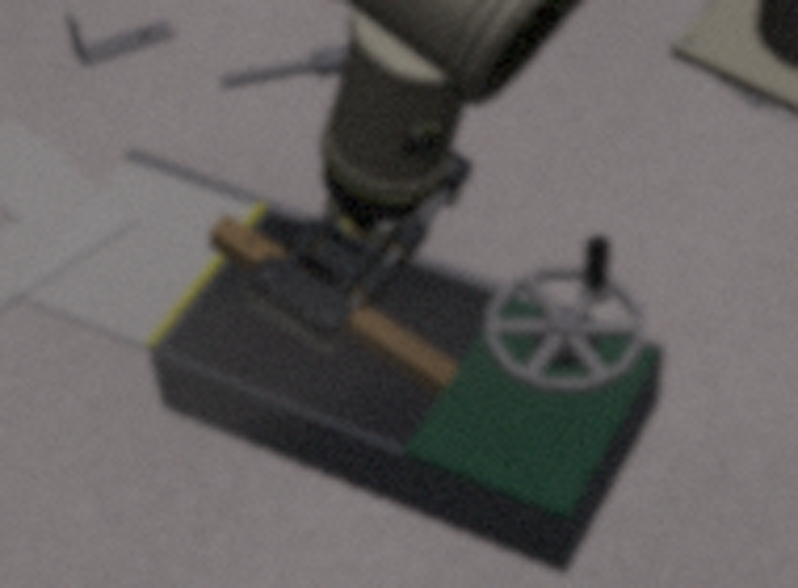

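The batten is tilted, with its free end up at (225,235) above the cover's edge and its other end still under the hood at (450,375), clear of the wheel. I'll continue along its axis.

```bash
python3 -m crank '[[[-1,-0.03,0,0,0,0,0],[-1,-0.07,0,0,0,0,0],[-1,-0.11,0,0,0,0,0],[-1,-0.15,0,0,0,0,0],[-1,-0.18,0,0,0,0,0]]]'
python3 - <<'E'
from h import *
s=read_state();print(s['force'])
G=down(7.3);p=s['tool_pos'];print(to(p+[0,0,.20],G))
a=cv2.resize(read_camera('scene')[130:270,140:330,::-1],None,fx=4.2,fy=4.2,interpolation=cv2.INTER_CUBIC)
cv2.imwrite('pics/s4.png',a)
E
```

```text
t: 12.22
tool_pos: [0.5863, -0.1896, 0.0939]
orientation: [1.929, 2.19, -0.271]
force: [0.1, -0.3, -1.2]
opening: 0.0194
gripper_force: 50.0
[ 0.09122266 -0.25023586 -1.20922577]
[-1.105e-01  2.000e-04 -3.844e-01  2.000e-04  1.782e-01 -6.000e-04]
```

View pics/s4.png

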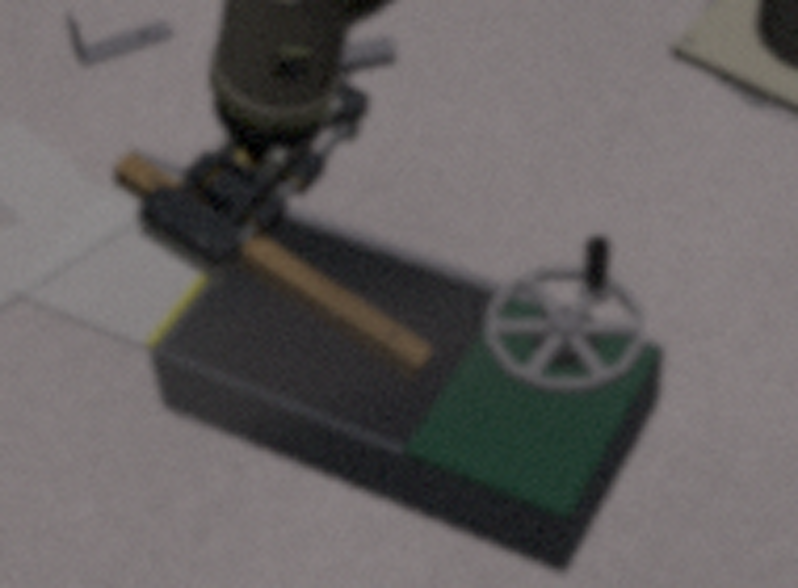

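The hood end is clear in the opening at (425,355). Now I'll lift straight up, then level.

```bash
python3 -m crank '[[[-1,-0.015,0,-0.055,0,0,0],[-1,-0.042,0,-0.145,0,0,0],[-1,-0.069,0,-0.24,0,0,0],[-1,-0.09,0,-0.315,0,0,0],[-1,-0.11,0,-0.384,0,0,0]]]'
python3 -m crank '[[[-1,0,0,0,0,0.03,0],[-1,0,0,0,0,0.07,0],[-1,0,0,0,0,0.11,0],[-1,0,0,0,0,0.15,0],[-1,0,0,0,0,0.178,0]]]'
python3 -m crank '[[[-1,0,0,0,0,0,0],[-1,0,0,0,0,0,0],[-1,0,0,0,0,0,0],[-1,0,0,0,0,0,0],[-1,0,0,0,0,0,0]]]'
python3 - <<'E'
from h import *
a=cv2.resize(read_camera('scene')[90:290,90:350,::-1],None,fx=3,fy=3,interpolation=cv2.INTER_CUBIC)
cv2.imwrite('pics/s5.png',a)
E
```

```text
t: 12.9
tool_pos: [0.5862, -0.1877, 0.2947]
orientation: [1.928, 2.191, -0.271]
force: [0.4, -0.1, -0.2]
opening: 0.0197
gripper_force: 50.0
t: 13.52
tool_pos: [0.5861, -0.188, 0.2929]
orientation: [-2.075, -2.357, -0.002]
force: [-0.3, -0.3, -1.3]
opening: 0.0195
gripper_force: 50.0
t: 14.15
tool_pos: [0.5862, -0.1875, 0.2931]
orientation: [2.075, 2.359, -0.0]
force: [-0.5, -0.3, -1.2]
opening: 0.0195
gripper_force: 50.0
```

View pics/s5.png

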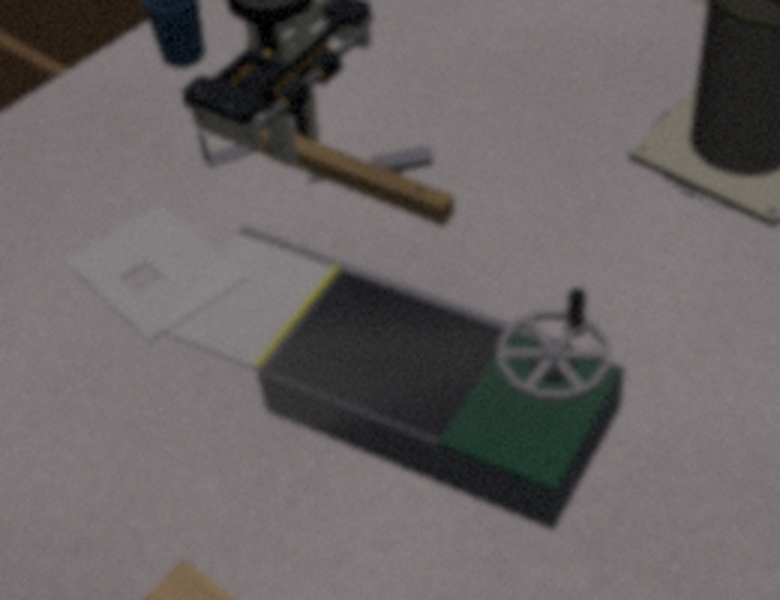

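The batten is held level at about 0.29 m (its end at (440,210)). The cover stays open and nothing else has been disturbed, so I'm handing in.

```bash
python3 -c "
from plant import *
print(close_job())"
```

```text
the job is handed in; nothing more can be done
None
```

I wound the cover fully open, drew the batten out from under the hood, and handed the job in at about 14 s with the batten held level at about 0.29 m, well above the knob's top, touching nothing else.

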